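# Third hand: hold a grille frame against the sprung fence

## Robot

A 6-joint arm with a two-finger parallel gripper is mounted at the origin on a cart in front of the work surface, level with it; the furniture and walls round the work are solid. World frame = base frame: x ahead of the robot, y to its left, z up, the work surface at z = 0. Lengths are in mm, angles in rad, forces in N, time in s.
With the tool pointing down it reaches from about 300 to 850 mm from the base axis. Payload 5.4 kg.
Tool frame: the origin (TCP) lies on the mounting face of the last link; the fingertips stand 173 mm ahead of it and the grasp point (between the pads) lies 155 mm ahead of it; z points along the fingers, y is the line along which they close (so a half turn about z gives the same grasp; the last joint's range is limited). The gripper opens to 85 mm and grips with 20 to 120 N. Pads are 22 mm wide; open, the fingers measure 114 mm over their backs; the gripper's body (76 mm by 85 mm) begins 54 mm behind the grasp point. The pads swing forward as they close: fully open they stand 13 mm farther back than shut.
Start: joints at [1.086, 0.158, 1.597, -0, 1.386, -0.21], TCP at [156.04, 553.407, 404.699] pointing down, gripper open.
Joint ranges: [-2.91, 2.91], [-0.94, 2.29], [0.18, 2.7], [-1.29, 4.43], [0.17, 2.64], [-3, 3]. Speed limits (rad/s): [2.57, 2.57, 3.14, 3.14, 3.14, 3.14].

## Interface

Orientations are given as a rotation vector (axis times angle).
In Python, from plant import * gives the robot as it stands.
- The arm moves only by the tool send_rows, never from a script. Its argument "rows" is a list that holds one entry, the list of rows, each a list of 7 numbers: the turn, a rotation vector about the tool's x, y, z in degrees, then the shift along the tool's x, y, z in cm, then the finger opening in cm, from 0 to 8.54. In form: [[[wx, wy, wz, x, y, z, gripper], ...]]. A call has 1 to 20 rows; each row is the pose to reach, as a shift and turn from the pose commanded when the call began, along the tool's axes at that moment; what a row does not reach only later rows make up. A row lasts 1/12 s, in which the tool goes at most 41.7 mm and 7.16 degrees, less where a joint would pass 70% of its speed; a pose out of reach is approached as far as the arm can. A call with a gripper value outside its range is refused whole. The fingers move at their own pace and stop on an object; "squeeze" is the grip in N (left out, the last holds). Time passes only in rows, so rows that repeat a pose let the fingers close. It gives the time, the measured TCP pose, the force, the opening and the grip force at its end, in the units of the state.
- sense(): the state, without advancing time (a new reading comes with each control period).
- grab_frame(name): name is "scene" or "top" or "wrist"; returns the picture (384x512x3 uint8, blue, green, red); there is no depth.
- camera_info(name): a dict with "mtx" (3x3 intrinsics, pixels), "k1" (the pictures are not rectified: a ray, as slopes to the right and down, at radius r is drawn at 1 + k1 r^2 times it, then the intrinsics apply), "R" (3x3) and "t" (3): a world point X has camera coordinates R X + t; the wrist camera has in their place "hand_eye" (4x4, takes a point from camera to tool coordinates, whose origin is the TCP and whose axes are the flange's). Camera axes: x right, y down, z forward; pixel columns grow to the right and rows downward; lengths in mm; the calibration is good to about 2 mm. A picture is of the moment at which its call begins: read the wrist's pose just before it. camera_info takes no time and is no camera call.
- close_job(): hands the job in; it is judged then, once.
The state is a dict: "time_s": time; "joints": joint angles; "qd": joint speeds; "effort": joint torques, N m; "tcp_pos": TCP position; "orientation": TCP orientation; "ft_force": force on the tool from outside, world axes, zero at the start; "torque": the same for the moment, N m; "gripper_width": finger opening in mm; "finger_force": force on a finger pad.
Only numpy, scipy, OpenCV 4.12 (cv2) and the standard library are available. Lean on these libraries where they do the work, as an engineer would, in place of code of your own. Each camera call takes 0.05 s, during which the arm holds its last target. There are 200 camera calls.

## Task

I want to screw clips to the open grille frame lying loose in the fastening jig, so be my third hand: first slide it left until its side lies flush along the jig's side stop, then push it straight ahead against the sprung fence until the fence's pointer stands between the two marks of its scale. Keep a steady push there and finish your program while still pressing, for at least two seconds by then. Do not drive the fence well past the far mark, and leave the tin, pry bar, pen and white plug beside the jig where they are.

Things in the scene. Friction and masses are not known exactly. Their poses are not given: they have to be found in the camera images.
- jig: Fastening jig fixed to the bench: waxed plywood bed 330 x 340 mm, top at z = 12 mm. Origin on the bench under the bed: x points ahead (to the fence), y left, z up; the bed spans x -150 to +180, y -170 to +170 mm. Along its left edge stands the side stop, across it the sprung steel fence. All are smooth (friction about 0.12). Place and yaw vary.
- stop_face (a point): Middle of the inner (right-hand) face of the fixed aluminium side stop, a bar 220 x 20 x 26 mm along the jig's x: the face lies at jig y = +150 mm, x = -140 to +80; this point is 12 mm above the bed. Axes as the jig's.
- fence_face (a point): Middle of the front face of the sprung fence bar (258 mm long in y, 20 mm thick, top 28 mm above the bed), 14 mm above the bed; moves with the bar. At rest the face is at jig x = +105 mm. A thin dark pointer at the bar's right end moves over a white scale plate (48 x 30 mm, 18 mm above the bed) with two black marks across.
- fence (a joint): Travel of the sprung fence along the jig's +x, m: 0 at rest, 0.026 at its end. Spring 700 N/m without preload, so 0.012 is about 8.4 N; it springs back when let go. The pointer reaches the scale's first mark at a travel of 6 mm and the far mark at 18 mm (4 to 13 N). Aim midway.
- cover_center (a point): Centre of the cover to hold, 10 mm above its underside: a black flat plastic grille frame with a big open window, 165 (x) x 196 (y) mm, 15 to 23 mm high, 0.14 kg; acts as a solid block. Its axes agree with the jig's when square. It starts 25 to 50 mm short of the fence and 20 to 50 mm short of the side stop, askew by up to 0.15 rad. Too wide to grip: push with fingertips low on its sides.
- cover_near (a point): Middle of the cover's near (-x) side, 82 mm from its centre, 10 mm above its underside; axes as the cover's. This side is straight for 171 mm (cover y -81 to +90), the front (+x) side opposite from y = -56 to +90. Push here, about the middle, towards the fence.
- cover_right (a point): Middle of the straight part of the cover's right (-y) side, 98 mm from its centre, at cover x = -9 mm, 10 mm above its underside; straight only over 83 mm (x -51 to +32), the corners beyond are cut off. Push here to send it left. The left (+y) side opposite, also 98 mm from the centre, is straight from x = -74 to +74.
- tin: Bystander: round grey tin of clips, 68 mm across, 48 mm high, on the bench right of the jig; origin at the centre of its underside.
- pry: Bystander: grey flat pry bar, 28 x 195 x 9 mm, long axis along its y, on the bench left of the jig; origin at the centre of its underside.
- plug: Bystander: small white plug with cut wires, 57 x 33 x 13 mm, on the bench right of the jig, behind the tin; origin at the centre of its underside.
- pen: Bystander: white and black marker pen, 11 x 101 x 12 mm, lying on the bench left of the pry bar; origin at the centre of its underside.

How it is judged:
By the outcome, as a careful person would: the job done as asked, in the order asked, and still so for the second after the job is handed in, while the arm keeps its last pose, push and grip.
It also fails if it takes over 58 s, if anything falls off the work surface, if the arm or the gripper's body presses on something with over 40 N, if the wrist force passes 120 N, or if a joint passes its speed limit or range.

## Working session

There is one attempt and no reset: what is moved stays moved. The work goes in short steps, Python scripts to look and compute and a tool call to move; the robot and the scene stay as the last step left them, time stands still between calls to the robot, and variables do not carry over. Pictures are saved under pics/ and viewed, at most 10 in all, crops included, and the job is handed in when it is done.

Besides the shell and the picture viewer there is one more tool, called after ">>>" as name(argument=value, ...) on one line, values as JSON. send_rows: Moves the arm, as the interface text tells. Its arguments: {"type":"object","properties":{"rows":{"type":"array"},"squeeze":{"type":"number"}},"required":["rows"]}

```bash
mkdir -p pics; python3 - <<'E'
from plant import *
import cv2, numpy as np
s=sense(); print(s)
for n in ("top","scene"):
    f=grab_frame(n); cv2.imwrite(f"pics/{n}0.png",f); c=camera_info(n); print(n,c)
    np.save(f"pics/{n}0.npy",f)
print(camera_info("wrist"))
E
python3 -c "
import cv2
for n in ('top','scene'):
  f=cv2.imread(f'pics/{n}0.png'); cv2.imwrite(f'pics/{n}0b.png',cv2.resize(f,(768,576),interpolation=2))"
```

```text
{'time_s': 0.0, 'joints': array([ 1.08588119e+00,  1.59051396e-01,  1.59822596e+00, -5.76868674e-06,
        1.38617195e+00, -2.10111955e-01]), 'qd': array([-5.13197611e-04,  3.62229867e-04, -2.33183182e-03,  6.62511349e-05,
        7.01285794e-04,  2.56521383e-05]), 'effort': array([ 7.57494799e-04, -3.95988357e+01, -3.31436706e+01, -2.45817182e-04,
        8.13332299e-03,  2.36787537e-05]), 'tcp_pos': array([155.92793158, 553.17001277, 403.71840892]), 'orientation': array([-4.30215187e-01, -3.11136189e+00,  2.74455849e-03]), 'ft_force': array([-0.22389911,  0.54682012, -0.25429913]), 'torque': array([-0.02323711,  0.00445824,  0.01271098]), 'finger_force': 0.0, 'gripper_width': 85.53098711353005}
top {'mtx': array([[373.61924016,   0.        , 257.5150375 ],
       [  0.        , 373.61924016, 190.36995053],
       [  0.        ,   0.        ,   1.        ]]), 'k1': 0.011063410148144341, 'R': array([[ 0.02212695, -0.99972467,  0.00780963],
       [-0.99657037, -0.02267881, -0.07958119],
       [ 0.07973639, -0.00602196, -0.9967978 ]]), 't': array([  74.93713537,  612.53293235, 1043
[... 264 characters left out ...]
     [-0.23956591, -0.34954759, -0.90577296],
       [ 0.55160787,  0.71873428, -0.4232609 ]]), 't': array([-449.21356116,  231.63415258,  925.71132062])}
{'mtx': array([[343.98753245,   0.        , 258.82744777],
       [  0.        , 343.98753245, 189.03845051],
       [  0.        ,   0.        ,   1.        ]]), 'k1': 0.0004475836457705045, 'hand_eye': array([[-4.83611450e-05, -9.56277712e-01, -2.92460144e-01,
         7.47989794e+01],
       [ 9.99999994e-01, -1.64719716e-05, -1.11500203e-04,
        -1.84649219e-01],
       [ 1.01807764e-04, -2.92460148e-01,  9.56277706e-01,
         3.07404995e+01],
       [ 0.00000000e+00,  0.00000000e+00,  0.00000000e+00,
         1.00000000e+00]])}
```

View pics/top0b.png

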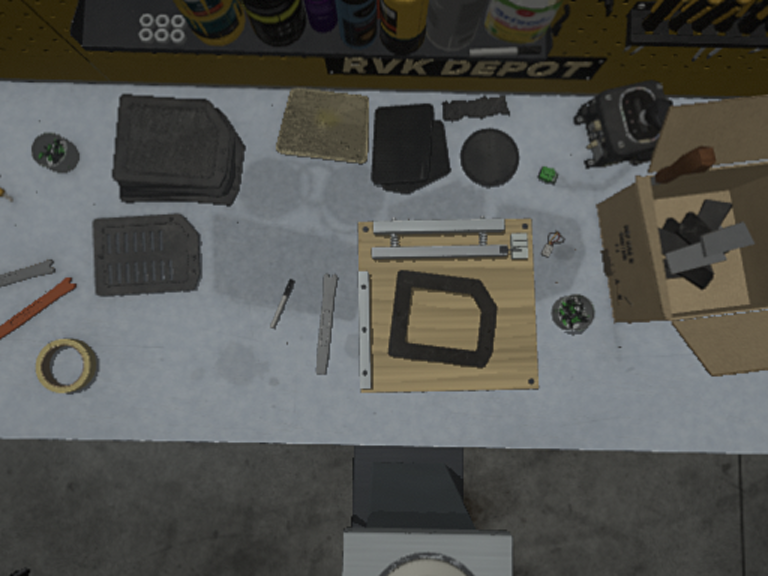

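View pics/scene0b.png

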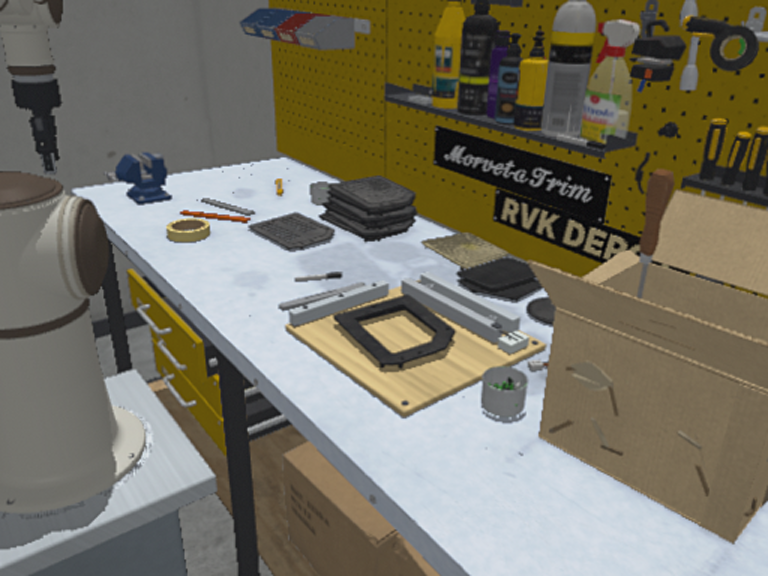

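The top view shows the jig bed at about (358–538, 219–392) in the 1.5x picture. The cover is inside it at (388–496, 270–367), askew. The tin is at (573,314) and the plug at (553,243). Next I'll enlarge the jig.

```bash
python3 -c "
import cv2
f=cv2.imread('pics/top0.png')[140:268,228:404]; cv2.imwrite('pics/crop.png',cv2.resize(f,None,fx=4.5,fy=4.5,interpolation=2))"
cat > h.py <<'E'
import numpy as np, cv2
from plant import *
from scipy.spatial.transform import Rotation as Ro
def unproj(c,px,z,R=None,t=None):
    m=c["mtx"]; R=c["R"] if R is None else R; t=c["t"] if t is None else t
    d=np.array([c["k1"],0,0,0,0])
    p=cv2.undistortPoints(np.array(px,float).reshape(-1,1,2),m,d)[:,0]
    rays=np.c_[p,np.ones(len(p))]@R; o=-R.T@t
    return o+rays*((np.broadcast_to(z,len(p))-o[2])/rays[:,2])[:,None]
def wristRt():
    s=sense(); c=camera_info("wrist"); T=np.eye(4); T[:3,:3]=Ro.from_rotvec(s["orientation"]).as_matrix(); T[:3,3]=s["tcp_pos"]
    M=np.linalg.inv(T@c["hand_eye"]); return c,M[:3,:3],M[:3,3]
def proj(c,X,R=None,t=None):
    R=c["R"] if R is None else R; t=c["t"] if t is None else t
    return cv2.projectPoints(np.array(X,float).reshape(-1,1,3),cv2.Rodrigues(R)[0],t,c["mtx"],np.array([c["k1"],0,0,0,0]))[0][:,0]
E
```

```text
(no output)
```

View pics/crop.png

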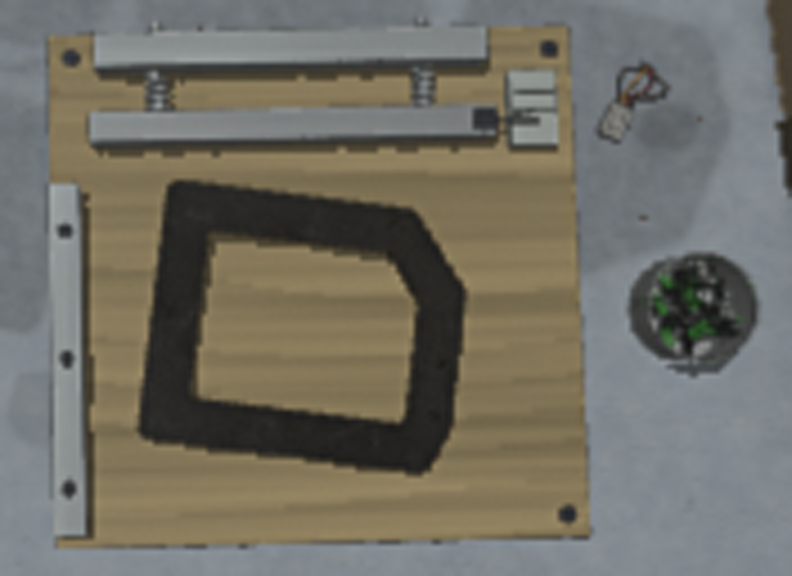

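```bash
python3 - <<'E'
from h import *
c=camera_info("top")
f=lambda a:(np.array(a,float)+.5)/4.5-.5+np.array([228,140])
bed=unproj(c,f([[48,38],[568,28],[589,537],[57,547]]),12)[:,:2]
J=np.array([[180,170],[180,-170],[-150,-170],[-150,170]],float)
cc=bed.mean(0); jc=J.mean(0); H=(J-jc).T@(bed-cc); a=np.arctan2(H[0,1]-H[1,0],H[0,0]+H[1,1])
R=np.array([[np.cos(a),-np.sin(a)],[np.sin(a),np.cos(a)]]); o=cc-R@jc
print("bed",bed.round(1).tolist(),"\njig",o,a,"res",(J@R.T+o-bed).round(1).tolist())
tj=lambda P:((P-o)@R)
print("stop",tj(unproj(c,f([[76,184],[84,537]]),38)[:,:2]))
print("fence",tj(unproj(c,f([[90,141],[495,132]]),40)[:,:2]))
E=dict(left=[[170,195],[143,425]],near=[[150,438],[405,472]],right=[[463,295],[452,425]],front=[[180,183],[405,210]])
for k,v in E.items():
    P=tj(unproj(c,f(v),30)[:,:2]); d=P[1]-P[0]; print(k,P.round(1).tolist(),np.arctan2(d[1],d[0]))
P=tj(unproj(c,f([[695,315],[615,120]]),[48,10])[:,:2]); print("tin,plug",P)
np.savez("jig.npz",o=o,a=a)
E
```

```text
bed [[734.1, 147.4], [748.6, -189.9], [422.1, -203.6], [408.5, 133.2]] 
jig [563.34032866 -28.87572374] 0.04224165038086662 res [[1.9, 1.2], [1.8, -1.2], [-1.4, -1.4], [-2.2, 1.5]]
stop [[  79.86409524  151.77564553]
 [-139.3129639   150.62475659]]
fence [[ 106.62792977  142.46439862]
 [ 107.44271788 -112.40627856]]
left [[72.6, 92.6], [-71.7, 112.7]] 3.003488951740273
near [[-79.8, 108.5], [-104.1, -50.4]] -1.7226476208920292
right [[5.7, -90.6], [-75.6, -80.8]] 3.021239191209243
front [[80.1, 86.2], [60.2, -55.8]] -1.7102087628223934
tin,plug [[ -10.15782938 -230.20972884]
 [ 117.77073398 -197.25456904]]
```

The jig is at (563, −29) with yaw 0.042. The stop and fence are where the description puts them, within 2 mm. The cover's yaw in the jig is about −0.14. I'll go above the right side and push with two fingertips.

```bash
cat >> h.py <<'E'
J=np.load("jig.npz"); o=J["o"]; a=float(J["a"]); RJ=np.array([[np.cos(a),-np.sin(a)],[np.sin(a),np.cos(a)]])
def goal(jx,jy,z,yaw):  # jig xy of tool, tool-y direction in jig (deg); prints row from measured pose
    s=sense(); R0=Ro.from_rotvec(s["orientation"]).as_matrix()
    th=a+np.radians(yaw); y=np.array([np.cos(th),np.sin(th),0]); zz=np.array([0,0,-1.]); x=np.cross(y,zz)
    G=np.c_[x,y,zz]; p=np.r_[o+RJ@[jx,jy],z]
    print("turn",np.degrees(Ro.from_matrix(R0.T@G).as_rotvec()).round(2),"cm",(R0.T@(p-s["tcp_pos"])/10).round(3),"world",p.round(1))
def st():
    s=sense(); R0=Ro.from_rotvec(s["orientation"]).as_matrix()
    print(round(s["time_s"],2),"jig xy",((s["tcp_pos"][:2]-o)@RJ).round(1),"z",s["tcp_pos"][2].round(1),"yaw",np.degrees(np.arctan2(R0[1,1],R0[0,1])-a).round(2),"tilt",np.degrees(R0[:2,2]).round(2),"F jig",(s["ft_force"][:2]@RJ).round(2),s["ft_force"][2].round(2),"w",s["gripper_width"].round(1))
E
python3 -c "
from h import *
st(); goal(-19,-128,300,0); goal(-19,-128,192,0)"
```

```text
Traceback (most recent call last):
  File "h.py", line 24, in st
    print(round(s["time_s"],2),"jig xy",((s["tcp_pos"][:2]-o)@RJ).round(1),"z",s["tcp_pos"][2].round(1),"yaw",np.degrees(np.arctan2(R0[1,1],R0[0,1])-a).round(2),"tilt",np.degrees(R0[:2,2]).round(2),"F jig",(s["ft_force"][:2]@RJ).round(2),s["ft_force"][2].round(2),"w",s["gripper_width"].round(1))
                                                                                                                                                                                                                                                                            ^^^^^^^^^^^^^^^^^^^^^^^^
AttributeError: 'float' object has no attribute 'round'
```

```bash
sed -i 's/s\["gripper_width"\].round(1)/round(float(s["gripper_width"]),1)/' h.py
python3 -c "
from h import *
st(); goal(-19,-128,300,0); goal(-19,-128,192,0)"
```

```text
0.1 jig xy [-382.5  598.7] z 403.8 yaw 71.84 tilt [-0.05 -0.09] F jig [-0.03 -0.29] 0.12 w 85.3
turn [-1.000e-01  4.000e-02  7.184e+01] cm [-57.194 -57.704  10.458] world [ 549.8 -157.6  300. ]
turn [-1.000e-01  4.000e-02  7.184e+01] cm [-57.198 -57.686  21.258] world [ 549.8 -157.6  192. ]
```

>>> send_rows(rows=[[[0,0,71.8,-57.2,-57.7,10.4,3],[0,0,71.8,-57.2,-57.7,10.4,3],[0,0,71.8,-57.2,-57.7,10.4,3],[0,0,71.8,-57.2,-57.7,10.4,3],[0,0,71.8,-57.2,-57.7,10.4,3],[0,0,71.8,-57.2,-57.7,10.4,3],[0,0,71.8,-57.2,-57.7,10.4,3],[0,0,71.8,-57.2,-57.7,10.4,3],[0,0,71.8,-57.2,-57.7,10.4,3],[0,0,71.8,-57.2,-57.7,10.4,3],[0,0,71.8,-57.2,-57.7,10.4,3],[0,0,71.8,-57.2,-57.7,10.4,3],[0,0,71.8,-57.2,-57.7,10.4,3],[0,0,71.8,-57.2,-57.7,10.4,3],[0,0,71.8,-57.2,-57.7,10.4,3],[0,0,71.8,-57.2,-57.7,10.4,3],[0,0,71.8,-57.2,-57.7,10.4,3],[0,0,71.8,-57.2,-57.7,10.4,3],[0,0,71.8,-57.2,-57.7,10.4,3],[0,0,71.8,-57.2,-57.7,10.4,3]]], squeeze=20)

```text
time_s: 1.77
tcp_pos: [550.8, -160.5, 299.7]
orientation: [2.176, 2.266, -0.001]
ft_force: [-0.4, -0.7, 0.2]
gripper_width: 29.6
finger_force: 0.0
```

```bash
python3 -c "
from h import *
st(); goal(-19,-128,192,0)"
```

```text
1.77 jig xy [ -18.1 -130.9] z 299.7 yaw -0.08 tilt [-0.02 -0.03] F jig [-0.43 -0.66] 0.15 w 29.6
turn [-0.02  0.03 -0.08] cm [ 0.299 -0.087 10.773] world [ 549.8 -157.6  192. ]
```

>>> send_rows(rows=[[[0,0,0,0,0,3,3],[0,0,0,0,0,6,3],[0,0,0,0,0,8,3],[0,0,0,0,0,8,3],[0,0,0,0,0,8,3]]])

```text
time_s: 2.18
tcp_pos: [549.4, -156.8, 219.5]
orientation: [-2.171, -2.266, 0.001]
ft_force: [-0.5, 0.9, -0.4]
gripper_width: 30.0
finger_force: 0.0
```

```bash
python3 -c "
from h import *
st(); c,R,t=wristRt(); f=grab_frame('wrist'); cv2.imwrite('pics/w1.png',cv2.resize(f,(768,576),interpolation=2))
jp=lambda P:np.c_[np.array(P)[:,:2]@RJ.T+o,np.array(P)[:,2]]
print('pred px x1.5', (proj(c,jp([[-19,-128,20],[32,-91,30],[-40,-91,30],[80,150,38],[-140,150,38]]),R,t)*1.5).round())"
```

```text
2.18 jig xy [ -19.4 -127.2] z 219.5 yaw 0.03 tilt [-0.17  0.09] F jig [-0.49  0.91] -0.44 w 30.0
pred px x1.5 [[  392.   348.]
 [  554.   253.]
 [  326.   253.]
 [  999. -1162.]
 [ -335. -1155.]]
```

View pics/w1.png

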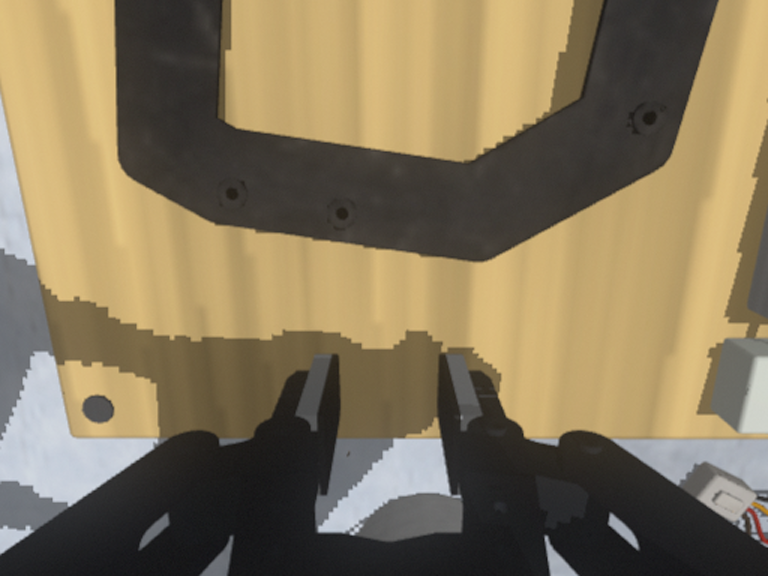

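The picture shows the cover's straight right side from (215,222) to (480,260). The fingertips are at (325,355) and (455,355), about 28 mm short of it and clear of everything. I'll go down and push left.

>>> send_rows(rows=[[[0,0,0,0,-0.3,1.5,3],[0,0,0,0,-0.3,2.5,3],[0,0,0,0,-0.3,3.1,3],[0,0,0,0,-0.3,3.1,3],[0,0,0,0.6,-0.3,3.1,3],[0,0,0,1.2,-0.3,3.1,3],[0,0,0,1.7,-0.3,3.1,3],[0,0,0,2.2,-0.3,3.1,3],[0,0,0,2.6,-0.3,3.1,3],[0,0,0,3.0,-0.3,3.1,3],[0,0,0,3.4,-0.3,3.1,3],[0,0,0,3.8,-0.3,3.1,3],[0,0,0,4.2,-0.3,3.1,3],[0,0,0,4.6,-0.3,3.1,3],[0,0,0,4.9,-0.3,3.1,3],[0,0,0,5.0,-0.3,3.1,3],[0,0,0,5.0,-0.3,3.1,3]]])

```text
time_s: 3.65
tcp_pos: [544.8, -107.0, 189.6]
orientation: [-2.173, -2.269, 0.0]
ft_force: [0.4, 0.1, -0.4]
gripper_width: 29.9
finger_force: 0.0
```

```bash
python3 -c "
from h import *
st(); c,R,t=wristRt(); f=grab_frame('wrist'); cv2.imwrite('pics/w2.png',cv2.resize(f,(768,576),interpolation=2))"
```

```text
3.65 jig xy [-21.8 -77.3] z 189.6 yaw 0.05 tilt [-0.01  0.01] F jig [0.4  0.06] -0.4 w 29.9
```

View pics/w2.png

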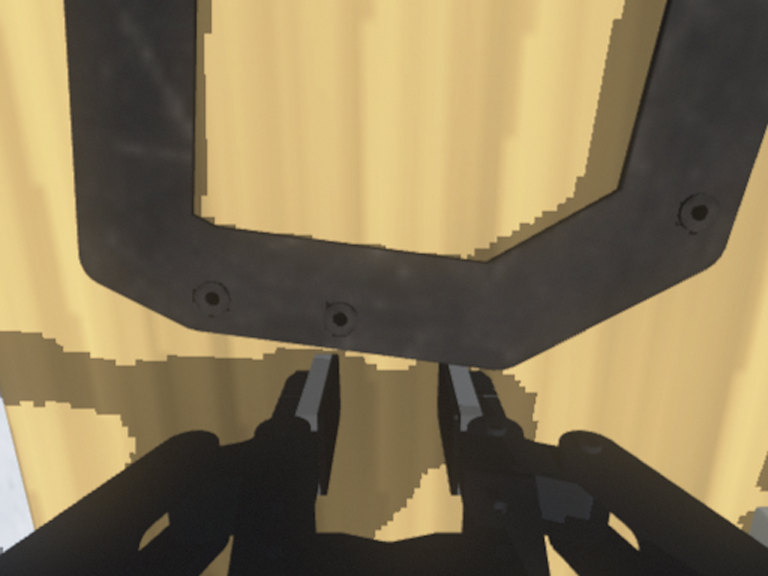

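The front finger is touching near (450,365) and the cover is still askew, with its near edge falling from (190,328) to (505,368). It will square up against the stop, so I'll keep pushing.

>>> send_rows(rows=[[[0,0,0,0.3,0,0,3],[0,0,0,0.6,0,0,3],[0,0,0,0.9,0,0,3],[0,0,0,1.1,0,0,3],[0,0,0,1.3,0,0,3],[0,0,0,1.5,0,0,3],[0,0,0,1.6,0,0,3],[0,0,0,1.6,0,0,3]]])

```text
time_s: 4.37
tcp_pos: [544.2, -91.1, 189.7]
orientation: [-2.173, -2.269, -0.0]
ft_force: [-0.0, -0.5, -0.6]
gripper_width: 29.9
finger_force: 0.0
```

```bash
python3 -c "
from h import *
st(); f=grab_frame('top'); cv2.imwrite('pics/t2.png',cv2.resize(f[140:268,228:404],None,fx=4.5,fy=4.5,interpolation=2))"
```

```text
4.37 jig xy [-21.8 -61.3] z 189.7 yaw 0.05 tilt [-0.01  0.01] F jig [-0.06 -0.5 ] -0.61 w 29.9
```

View pics/t2.png

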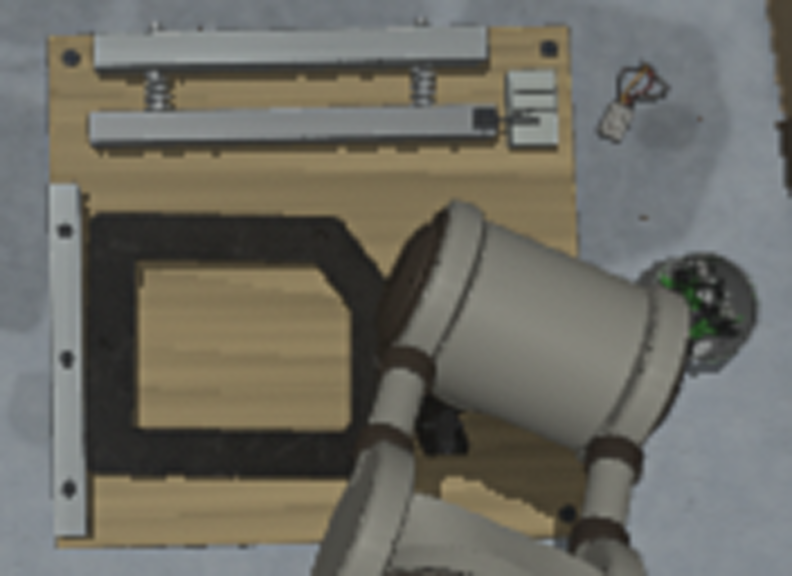

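The cover is now nearly square, with its left side at about column 90 beside the stop. I'll press gently until the force rises.

>>> send_rows(rows=[[[0,0,0,0.1,0,0,3],[0,0,0,0.2,0,0,3],[0,0,0,0.2,0,0,3],[0,0,0,0.2,0,0,3]]])

```text
time_s: 4.75
tcp_pos: [544.1, -89.3, 189.7]
orientation: [-2.173, -2.268, -0.0]
ft_force: [-0.1, -0.4, 0.4]
gripper_width: 30.0
finger_force: 0.0
```

>>> send_rows(rows=[[[0,0,0,0.1,0,0,3],[0,0,0,0.1,0,0,3],[0,0,0,0.1,0,0,3]]])

```text
time_s: 5.0
tcp_pos: [544.0, -88.3, 189.7]
orientation: [-2.173, -2.268, 0.0]
ft_force: [0.3, 0.4, -0.7]
gripper_width: 30.0
finger_force: 0.1
```

>>> send_rows(rows=[[[0,0,0,0.1,0,0,3],[0,0,0,0.1,0,0,3],[0,0,0,0.1,0,0,3]]])

```text
time_s: 5.25
tcp_pos: [544.0, -87.5, 189.7]
orientation: [2.173, 2.268, -0.0]
ft_force: [0.7, -1.7, -1.1]
gripper_width: 30.4
finger_force: 1.0
```

>>> send_rows(rows=[[[0,0,0,0.1,0,0,3],[0,0,0,0.1,0,0,3],[0,0,0,0.1,0,0,3]]])

```text
time_s: 5.5
tcp_pos: [544.1, -87.2, 190.0]
orientation: [2.172, 2.267, -0.002]
ft_force: [-0.2, -5.1, -0.6]
gripper_width: 29.9
finger_force: 2.8
```

>>> send_rows(rows=[[[0,0,0,0.1,0,0,3],[0,0,0,0.1,0,0,3],[0,0,0,0.1,0,0,3]]])

```text
time_s: 5.75
tcp_pos: [544.2, -86.8, 190.2]
orientation: [2.171, 2.267, -0.003]
ft_force: [-1.1, -8.7, 0.6]
gripper_width: 30.1
finger_force: 4.4
```

The cover is firmly against the stop at 8.7 N. I'll retreat, rise and then move round to the near side.

>>> send_rows(rows=[[[0,0,0,-1,0,0,3],[0,0,0,-2.5,0,0,3],[0,0,0,-4,0,0,3],[0,0,0,-4,0,-3,3],[0,0,0,-4,0,-7,3],[0,0,0,-4,0,-9,3],[0,0,0,-4,0,-9,3]]])

```text
time_s: 6.33
tcp_pos: [547.7, -127.5, 285.7]
orientation: [2.168, 2.26, 0.006]
ft_force: [-0.2, -0.8, 1.1]
gripper_width: 29.7
finger_force: 0.0
```

```bash
python3 - <<'E'
from h import *
c=camera_info("top"); f=lambda a:(np.array(a,float)+.5)/4.5-.5+np.array([228,140])
print("near,front (t2)",((unproj(c,f([[110,476],[340,476],[110,214],[320,217],[91,240],[91,450]]),30)[:,:2]-o)@RJ).round(1).tolist())
st(); goal(-140,55,280,-90)
E
```

```text
near,front (t2) [[-102.9, 133.9], [-105.8, -9.7], [61.2, 130.8], [56.8, -1.9], [45.0, 143.1], [-86.5, 145.5]]
6.33 jig xy [-19.7 -97.9] z 285.7 yaw -0.02 tilt [ 0.56 -0.24] F jig [-0.25 -0.74] 1.15 w 29.7
turn [ 0.64 -0.22 89.98] cm [ 15.29  -12.036   0.382] world [421.1  20.2 280. ]
```

>>> send_rows(rows=[[[0,0,90,15.3,-12,0,3],[0,0,90,15.3,-12,0,3],[0,0,90,15.3,-12,0,3],[0,0,90,15.3,-12,0,3],[0,0,90,15.3,-12,0,3],[0,0,90,15.3,-12,0,3],[0,0,90,15.3,-12,0,3],[0,0,90,15.3,-12,0,3],[0,0,90,15.3,-12,0,3],[0,0,90,15.3,-12,0,3],[0,0,90,15.3,-12,0,3],[0,0,90,15.3,-12,0,3],[0,0,90,15.3,-12,0,3],[0,0,90,15.3,-12,0,3],[0,0,90,15.3,-12,0,3]]])

```text
time_s: 7.58
tcp_pos: [419.1, 21.9, 279.2]
orientation: [-3.14, -0.07, 0.002]
ft_force: [0.3, 0.3, -1.0]
gripper_width: 29.7
finger_force: 0.0
```

```bash
python3 -c "
from h import *
st(); goal(-140,55,188,-90); c,R,t=wristRt(); f=grab_frame('wrist'); cv2.imwrite('pics/w3.png',cv2.resize(f,(768,576),interpolation=2)); np.savez('w3.npz',R=R,t=t)"
```

```text
7.58 jig xy [-141.9   56.9] z 279.2 yaw -89.87 tilt [-0.06  0.02] F jig [0.33 0.33] -1.03 w 29.7
turn [-0.02  0.06  0.13] cm [0.203 0.19  9.118] world [421.1  20.2 188. ]
```

View pics/w3.png

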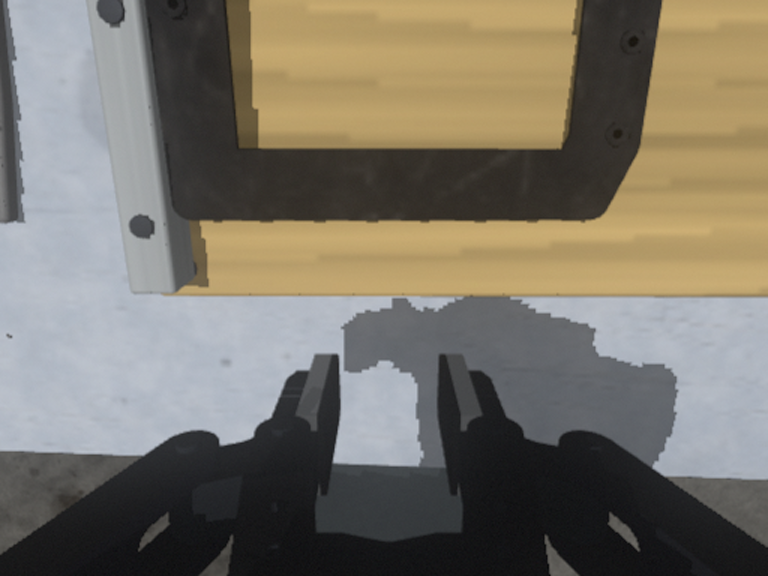

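The picture shows the cover's left side touching the stop from (150,0) to (190,215). Its near edge, row 220, is level with the bed's edge, row 295. The fingers are 25 mm or more clear of it. I'll go down and push ahead.

>>> send_rows(rows=[[[0,0,0,0.4,0.2,3,3],[0,0,0,0.4,0.2,6,3],[0,0,0,0.4,0.2,8,3],[0,0,0,0.4,0.2,9.1,3],[0,0,0,0.4,0.2,9.1,3],[0,0,0,0.8,0.2,9.1,3],[0,0,0,1.4,0.2,9.1,3],[0,0,0,2.0,0.2,9.1,3],[0,0,0,2.5,0.2,9.1,3],[0,0,0,3.0,0.2,9.1,3],[0,0,0,3.4,0.2,9.1,3],[0,0,0,3.8,0.2,9.1,3],[0,0,0,4.2,0.2,9.1,3],[0,0,0,4.6,0.2,9.1,3],[0,0,0,5.0,0.2,9.1,3],[0,0,0,5.4,0.2,9.1,3],[0,0,0,5.7,0.2,9.1,3],[0,0,0,5.8,0.2,9.1,3],[0,0,0,5.8,0.2,9.1,3]]])

```text
time_s: 9.22
tcp_pos: [477.5, 22.9, 188.7]
orientation: [3.141, 0.067, 0.0]
ft_force: [-0.3, -0.8, -0.1]
gripper_width: 30.0
finger_force: 0.0
```

```bash
python3 -c "
from h import *
st()"
```

```text
9.22 jig xy [-83.6  55.3] z 188.7 yaw -89.96 tilt [ 0.01 -0.  ] F jig [-0.35 -0.82] -0.1 w 30.0
```

>>> send_rows(rows=[[[0,0,0,0.3,-0.02,0,3],[0,0,0,0.6,-0.04,0,3],[0,0,0,0.9,-0.05,0,3],[0,0,0,1.2,-0.05,0,3],[0,0,0,1.4,-0.05,0,3],[0,0,0,1.4,-0.05,0,3],[0,0,0,1.4,-0.05,0,3]]])

```text
time_s: 9.8
tcp_pos: [491.4, 24.0, 188.7]
orientation: [3.141, 0.068, 0.0]
ft_force: [0.6, 0.5, 0.4]
gripper_width: 30.3
finger_force: 0.0
```

>>> send_rows(rows=[[[0,0,0,0.2,0,0,3],[0,0,0,0.4,0,0,3],[0,0,0,0.4,0,0,3],[0,0,0,0.4,0,0,3]]])

```text
time_s: 10.13
tcp_pos: [495.2, 24.2, 188.6]
orientation: [-3.141, -0.067, 0.001]
ft_force: [-0.5, 0.2, -0.4]
gripper_width: 29.9
finger_force: 0.4
```

>>> send_rows(rows=[[[0,0,0,0.2,0,0,3],[0,0,0,0.4,0,0,3],[0,0,0,0.4,0,0,3],[0,0,0,0.4,0,0,3]]])

```text
time_s: 10.47
tcp_pos: [499.0, 24.4, 188.5]
orientation: [-3.141, -0.067, 0.002]
ft_force: [-4.4, 0.1, 3.0]
gripper_width: 30.3
finger_force: 1.9
```

>>> send_rows(rows=[[[0,0,0,0.2,0,0,3],[0,0,0,0.4,0,0,3],[0,0,0,0.4,0,0,3],[0,0,0,0.4,0,0,3]]])

```text
time_s: 10.8
tcp_pos: [502.6, 24.6, 188.4]
orientation: [-3.141, -0.068, 0.004]
ft_force: [-5.6, -0.0, 3.0]
gripper_width: 30.2
finger_force: 3.0
```

```bash
python3 -c "
from h import *
st()
F=grab_frame('top'); cv2.imwrite('pics/t3.png',cv2.resize(F[140:268,228:404],None,fx=4.5,fy=4.5,interpolation=2)); st()"
```

```text
10.8 jig xy [-58.4  56. ] z 188.4 yaw -89.95 tilt [-0.14  0.01] F jig [-5.63  0.19] 3.04 w 30.2
10.85 jig xy [-58.4  56. ] z 188.4 yaw -89.96 tilt [-0.14  0.01] F jig [-6.05  1.22] 3.95 w 29.8
```

View pics/t3.png

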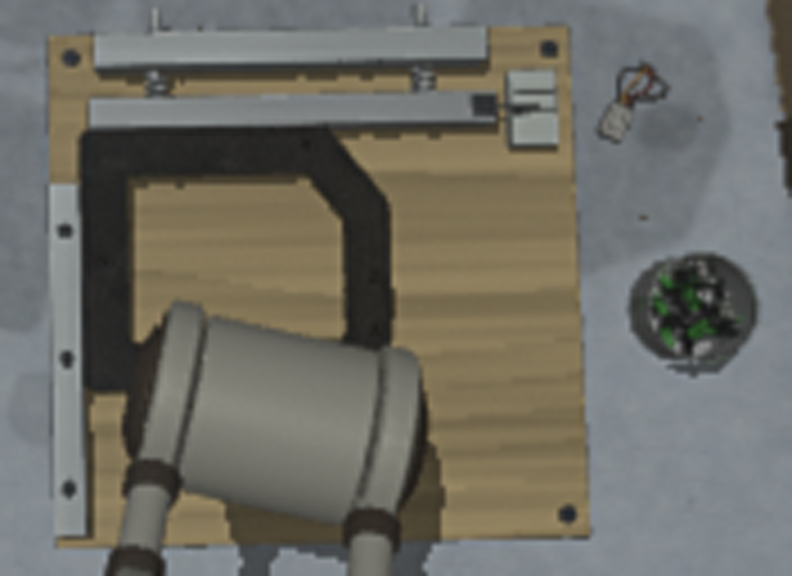

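The pointer has moved from row 120 to about row 107. It is just past the first mark at about 111, with the far mark at about 93. That is roughly 8.5 mm of travel, which agrees with 6 N. I'll go 3.5 mm further.

>>> send_rows(rows=[[[0,0,0,0.2,0,0,3],[0,0,0,0.37,0,0,3],[0,0,0,0.37,0,0,3],[0,0,0,0.37,0,0,3],[0,0,0,0.37,0,0,3],[0,0,0,0.37,0,0,3]]])

```text
time_s: 11.35
tcp_pos: [505.8, 24.7, 188.3]
orientation: [-3.141, -0.068, 0.007]
ft_force: [-9.4, -0.2, 5.7]
gripper_width: 29.7
finger_force: 4.4
```

```bash
python3 -c "
from h import *
st()
F=grab_frame('top'); a1=cv2.resize(F[140:268,240:352],None,fx=4.4,fy=4.4,interpolation=2); s=cv2.resize(F[150:178,325:357],None,fx=9,fy=9,interpolation=2); b=np.zeros((600,800,3),np.uint8); b[:a1.shape[0],:a1.shape[1]]=a1; b[:s.shape[0],500:500+s.shape[1]]=s
S=grab_frame('scene'); s2=cv2.resize(S[205:241,322:368],None,fx=6.3,fy=6.3,interpolation=2); b[300:300+s2.shape[0],500:500+s2.shape[1]]=s2
cv2.imwrite('pics/t4.png',b); st()"
```

```text
11.35 jig xy [-55.2  56. ] z 188.3 yaw -89.95 tilt [-0.25  0.  ] F jig [-9.36  0.23] 5.74 w 29.7
11.45 jig xy [-55.2  56. ] z 188.3 yaw -89.95 tilt [-0.25  0.01] F jig [-8.33 -0.16] 6.23 w 30.2
```

View pics/t4.png

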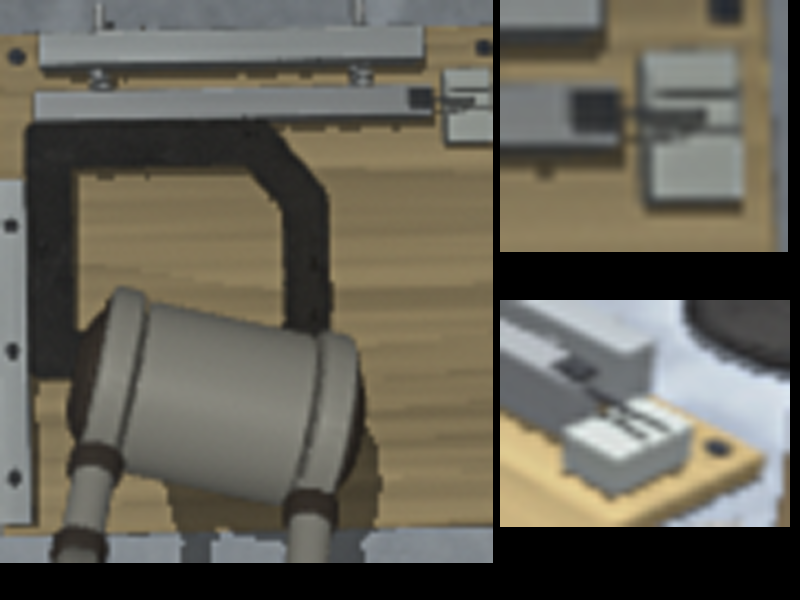

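The pointer, at row 115 in the enlarged scale, stands midway between the marks at rows 93 and 132, and the force is about 8.8 N. I'll hold it steady and then check that the side is flush.

>>> send_rows(rows=[[[0,0,0,0,0,0,3],[0,0,0,0,0,0,3],[0,0,0,0,0,0,3],[0,0,0,0,0,0,3],[0,0,0,0,0,0,3],[0,0,0,0,0,0,3],[0,0,0,0,0,0,3],[0,0,0,0,0,0,3],[0,0,0,0,0,0,3],[0,0,0,0,0,0,3],[0,0,0,0,0,0,3],[0,0,0,0,0,0,3],[0,0,0,0,0,0,3],[0,0,0,0,0,0,3],[0,0,0,0,0,0,3],[0,0,0,0,0,0,3],[0,0,0,0,0,0,3],[0,0,0,0,0,0,3],[0,0,0,0,0,0,3],[0,0,0,0,0,0,3]]])

```text
time_s: 13.12
tcp_pos: [505.9, 24.7, 188.3]
orientation: [-3.141, -0.068, 0.007]
ft_force: [-9.6, -0.8, 5.8]
gripper_width: 30.2
finger_force: 4.4
```

```bash
python3 -c "
from h import *
st()
F=grab_frame('wrist'); b=np.zeros((600,800,3),np.uint8); b[:384,:512]=F
s=cv2.resize(grab_frame('top')[150:178,325:357],None,fx=7,fy=7,interpolation=2); b[400:400+s.shape[0],540:540+s.shape[1]]=s
cv2.imwrite('pics/w5.png',b); st()"
```

```text
13.12 jig xy [-55.2  56. ] z 188.3 yaw -89.95 tilt [-0.25  0.01] F jig [-9.67 -0.4 ] 5.81 w 30.2
13.22 jig xy [-55.2  56. ] z 188.3 yaw -89.95 tilt [-0.25  0.01] F jig [-8.95 -0.62] 6.37 w 30.0
```

View pics/w5.png

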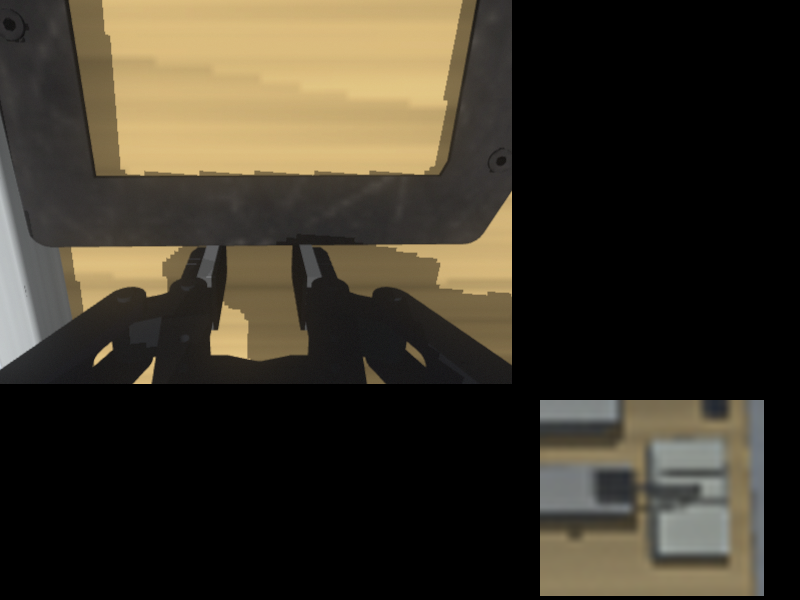

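The cover lies along the stop with no gap, from (0,90) to (40,245). Both fingers press squarely and the pointer is still midway. I'll hold a little longer and hand in.

>>> send_rows(rows=[[[0,0,0,0,0,0,3],[0,0,0,0,0,0,3],[0,0,0,0,0,0,3],[0,0,0,0,0,0,3],[0,0,0,0,0,0,3],[0,0,0,0,0,0,3],[0,0,0,0,0,0,3],[0,0,0,0,0,0,3],[0,0,0,0,0,0,3],[0,0,0,0,0,0,3],[0,0,0,0,0,0,3],[0,0,0,0,0,0,3]]])

```text
time_s: 14.22
tcp_pos: [505.8, 24.7, 188.3]
orientation: [-3.141, -0.068, 0.007]
ft_force: [-9.5, -0.6, 6.1]
gripper_width: 30.0
finger_force: 4.4
```

```bash
python3 -c "
from h import *
st(); print(close_job())"
```

```text
14.22 jig xy [-55.2  56. ] z 188.3 yaw -89.95 tilt [-0.25  0.  ] F jig [-9.55 -0.23] 6.09 w 30.0
the job is handed in; nothing more can be done
None
```

The job is handed in: the cover lies flush along the side stop and is held at about 9 N against the fence with the pointer midway between the marks, pressed steadily for almost 3 s by hand-in, and the tin, pry bar, pen and plug were not touched.

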